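# Sweep the used culture dishes into the discard box

### The arm

A 6-joint arm with a two-finger parallel gripper is mounted at the origin on a cart in front of the work surface, level with it; the furniture and walls round the work are solid. World frame = base frame: x ahead of the robot, y to its left, z up, the work surface at z = 0. Lengths are in m, angles in rad, forces in N, time in s.
With the tool pointing down it reaches from about 0.4 to 0.825 m from the base axis. Payload 7 kg.
Tool frame: the origin (TCP) lies at the centre of the arm's flange, where the gripper is bolted on; the fingertips stand 178 mm ahead of it and the grasp point (between the pads) lies arm.tcp_to_grasp ahead of it (arm.tcp_to_grasp is the distance from the TCP to the grasp point, in m); z points along the fingers, y is the direction in which the jaws open and shut (so a half turn about z gives the same grasp; the last joint's range is limited). The gripper opens to 88 mm and grips with 3 to 60 N. Pads are 19 mm wide; open, the fingers measure 130 mm over their backs; the gripper's body (78 mm by 193 mm) begins 47 mm behind the grasp point.
Start: joints at [-0.938, 0.359, 0.012, 0, -1.224, -0.288], TCP at [0.228, -0.635, 0.405] pointing down, gripper open.
Joint ranges: [-3.07, 3.07], [-1.43, 2.12], [-1.02, 1.25], [-3.03, 1.67], [-3.05, -0], [-3.03, 3.03]. Speed limits (rad/s): [2.39, 2.39, 3.01, 3.14, 3.14, 3.14].

### API

Orientations are given as [roll, pitch, yaw] about the fixed x, y, z axes, in that order (R = Rz(yaw) Ry(pitch) Rx(roll)).
In Python, from station import arm gives the robot as it stands.
- The arm moves only by the tool move_arm, never from a script. Its argument "deltas" is a list of rows, each a list of 6 numbers: the shift along the world's x, y, z in mm, then the turn, a rotation vector about the world's x, y, z in degrees. In form: [[tx, ty, tz, ax, ay, az], ...]. A call has exactly 5 rows; each row shifts and turns the commanded pose from where the row before left it; what a row does not reach is not made up. A row lasts 1/12 s, in which the tool goes at most 41.7 mm and 7.16 degrees, less where a joint would pass 70% of its speed; a pose out of reach is approached as far as the arm can. A call with a gripper value outside its range is refused whole. "claw" is the closure in counts, from 0 (fully open) to 255 (shut), set as the call begins (left out, the last holds). The fingers move at their own pace and stop on an object; "squeeze" is the grip in N (left out, the last holds). Time passes only in rows, so rows that do not move let the fingers close, or fill a call up. It gives the time, the measured TCP pose, the force and the opening at its end, in the units of the state.
- arm.get_state(): the state, without advancing time (a new reading comes with each control period).
- arm.grab_frame(name): name is "side" or "top"; returns the picture (384x512x3 uint8, red, green, blue); there is no depth.
- arm.calibration(name): a dict with "intrinsics" (3x3 intrinsics, pixels), "T" (4x4, takes a point from camera to world coordinates). Camera axes: x right, y up, looking along -z (the intrinsics and any distortion apply to the point x, -y, -z); pixel columns grow to the right and rows downward; lengths in m; the calibration is good to about 2 mm. A picture is of the moment at which its call begins. calibration takes no time and is no camera call.
- arm.job_done(): hands the job in, once; it reports no verdict.
Trained networks look in the newest picture that a camera, given by its name, has taken for a name from the list of things; names that differ only in an ending like _2 or _b are one class to them, and where a whole thing is asked for, a point or a joint stands for the part that bears it (a point fixed in the world has none). Each returns a list of dicts, best first, with "score" (0 to 1); they miss things now and then, are a little off and sometimes report something else, mostly with a low value. They report only what shows in the picture. A call takes as long as a camera call. They do not tell look-alikes from the thing itself.
- arm.spot_in(thing, camera): "xy" ([column, row] in pixels, amid what is visible of it).
- arm.masks_of(thing, camera): "pixels" (384x512 bool, what is visible of it) and "xy" ([column, row] in pixels, amid what is visible of it).
- arm.spot_point(thing, camera): "xy" ([column, row] in pixels: a listed point, or the origin of a listed thing).
The state is a dict: "t": time; "q": joint angles; "qd": joint speeds; "joint_efforts": joint torques, N m; "eef_pos": TCP position; "ee_rot": TCP orientation; "force": force on the tool from outside, world axes, zero at the start; "moment": the same for the moment, N m; "width": finger opening in m.
Only numpy, scipy, OpenCV 4.12 (cv2) and the standard library are available. Lean on these libraries where they do the work, as an engineer would, in place of code of your own. Each camera call takes 0.05 s, during which the arm holds its last target. There are 200 camera calls.

### The job

The four used culture dishes in the middle of the bench must go into the discard box without the gripper ever touching them or tipping them over: raise the box's red hood, take the brush out of its tray and sweep all four dishes along the bench right into the box. Then stand the brush back in its tray and shut the hood fully, and leave the beaker, the timer and the dropper bottle where they are.

Things in the scene. Friction and masses are not known exactly. Their poses are not given: they have to be found in the camera images.
- dish_a: used culture dish: closed flat beige disc, 59 mm across, 15 mm high, 25 g; origin at the centre of its underside, z up
- dish_b: used culture dish: closed flat beige disc, 59 mm across, 15 mm high, 25 g; origin at the centre of its underside, z up
- dish_c: used culture dish: closed flat beige disc, 59 mm across, 15 mm high, 25 g; origin at the centre of its underside, z up
- dish_d: used culture dish: closed flat beige disc, 59 mm across, 15 mm high, 25 g; origin at the centre of its underside, z up
- discard_box: low yellow discard box, red hood, fixed; open front with a steel lip (to x = -129 mm) ramping up to the 3 mm thick floor. Origin at bench level under the floor's centre; +x from the open front to the back, y across, z up. Inside x -90 to +90, y -110 to +110 mm; walls 4 mm thick, 58 high; before them cheeks 36 high flare out to y = +-134 at x = -125
- hood (a joint): the red hood's hinge, rad: 0 = shut, grows as the front swings up and back, 1.57 = standing straight up, stop at 1.85. Stiff: it stays where it is left, about 3 N at the handle moves it. The hood is a flat top with a front apron that closes the mouth at x = -95 mm in the box's frame
- hood_handle (a point): middle of the hood's black bow handle: a round bar 12 mm thick, 88 mm long, parallel to the box's y, standing off 40 mm forward and upward from the hood's front upper edge (hood shut: x = -123, z = +93 mm in the box's frame)
- hood_hinge (a point): middle of the hood's hinge axis at the back of the box (x = +92, z = +62 mm in the box's frame; axis along the box's y); the handle bar's centre runs at 217 mm from it
- brush: bench brush with blue bristles and a white back, 160 g, standing on its bristles; origin at the centre of its underside, x along its length, z up. Bristle block 134 x 30 mm, up to z = 32; back 140 x 38 mm, z 31 to 44; upright grip ridge on top 104 mm long, 22 mm thick (y), z 44 to 81 mm
- brush_tray: open steel tray for the brush, fixed to the bench, 190 x 82 x 18 mm outside, walls and floor 4 mm; origin under its centre, x along its length; the brush stands in it lengthwise
- beaker: clear beaker 55 mm across, 70 mm high, bystander; origin at the centre of its underside
- timer: white timer 60 x 64 x 20 mm, bystander; origin at the centre of its underside
- dropper: brown dropper bottle 34 mm across, 102 mm high, bystander; origin at the centre of its underside
Mind the look-alikes: they are no part of the job. Leave any purple look-alike of the dish_b alone.

How it is judged:
On the way, in this order (a step that is already met when the one before it is completed fails the run):
1. the hood is raised (past 1.2 rad) (value of joint hood above 1.2 rad), for 0.2 s.
2. the brush is held clear of its tray (contact force between the fingers and brush above 1 N and contact force between brush and brush_tray below 0.05 N and horizontal distance between brush and brush_tray above 0.08 m), for 0.1 s.
3. all four dishes lie on the floor of the box while the brush is still held (x of dish_a in the frame of discard_box between -0.062 and 0.09 m and y of dish_a in the frame of discard_box between -0.11 and 0.11 m and height (world z) of each of dish_a, dish_b, dish_c, dish_d below 0.025 m and x of dish_b in the frame of discard_box between -0.062 and 0.09 m and y of dish_b in the frame of discard_box between -0.11 and 0.11 m and x of dish_c in the frame of discard_box between -0.062 and 0.09 m and y of dish_c in the frame of discard_box between -0.11 and 0.11 m and x of dish_d in the frame of discard_box between -0.062 and 0.09 m and y of dish_d in the frame of discard_box between -0.11 and 0.11 m and contact force between the fingers and brush above 1 N), for 0.1 s.
At the end, for the whole second after the job is handed in: Four dishes at rest on the box floor, wholly inside (centre x > -62 mm in the box frame, z < 25 mm); brush upright on its bristles on the tray floor (within 30 mm along, 24 mm across of its centre, tilt < 0.12 rad); hood shut (< 0.06 rad); brush at rest (x of dish_a in the frame of discard_box between -0.062 and 0.09 m and y of dish_a in the frame of discard_box between -0.11 and 0.11 m and height (world z) of each of dish_a, dish_b, dish_c, dish_d below 0.025 m and x of dish_b in the frame of discard_box between -0.062 and 0.09 m and y of dish_b in the frame of discard_box between -0.11 and 0.11 m and x of dish_c in the frame of discard_box between -0.062 and 0.09 m and y of dish_c in the frame of discard_box between -0.11 and 0.11 m and x of dish_d in the frame of discard_box between -0.062 and 0.09 m and y of dish_d in the frame of discard_box between -0.11 and 0.11 m and x of brush in the frame of brush_tray between -0.03 and 0.03 m and y of brush in the frame of brush_tray between -0.024 and 0.024 m and z of brush in the frame of brush_tray below 0.012 m and angle between brush's own z axis and vertical below 0.12 rad and value of joint hood below 0.06 rad and linear speed of each of dish_a, dish_b, dish_c, dish_d, brush below 0.02 m/s); the robot touches nothing.
It fails at once if the robot touches a dish (over 0.5 N) (contact force between any of the fingers, the arm and dish_a above 0.5 N or contact force between any of the fingers, the arm and dish_b above 0.5 N or contact force between any of the fingers, the arm and dish_c above 0.5 N or contact force between any of the fingers, the arm and dish_d above 0.5 N).
It fails at once if a dish is tipped (over 0.6 rad) (angle between any of dish_a, dish_b, dish_c, dish_d's own z axis and vertical above 0.6 rad).
It fails at once if a dish leaves the bench or box floor (lifted over 40 mm, or dropped off the bench) (height (world z) of any of dish_a, dish_b, dish_c, dish_d above 0.04 m or height (world z) of any of dish_a, dish_b, dish_c, dish_d below -0.03 m).
It fails at once if the beaker, timer or dropper bottle is moved more than 25 mm (distance of any of beaker, timer, dropper from where it was at the start of the episode above 0.025 m).
It also fails if it takes over 72 s, if anything falls off the work surface, if the arm or the gripper's body presses on something with over 40 N, if the wrist force passes 120 N, or if a joint passes its speed limit or range.

## Working session

There is one attempt and no reset: what is moved stays moved. The work goes in short steps, Python scripts to look and compute and a tool call to move; the robot and the scene stay as the last step left them, time stands still between calls to the robot, and variables do not carry over. Pictures are saved under pics/ and viewed, about 8 in all and at most 12, crops included, and the job is handed in when it is done.

Besides the shell and the picture viewer there is one more tool, called as name(argument=value, ...) on one line, values as JSON. move_arm: Moves the arm, as the interface text tells. Its arguments: {"type":"object","properties":{"deltas":{"type":"array","items":{"type":"array","items":{"type":"number"}}},"claw":{"type":"number"},"squeeze":{"type":"number"}},"required":["deltas"]}

```bash
mkdir -p pics; ls; python3 - <<'E'
from station import arm
import cv2,numpy as np
print(arm.get_state()); print(arm.tcp_to_grasp)
for c in("top","side"):
    im=arm.grab_frame(c); cv2.imwrite(f"pics/{c}0.png",im[:,:,::-1])
    k=arm.calibration(c); print(c,np.round(k["intrinsics"],1).tolist(),np.round(k["T"],3).tolist(),[x for x in k])
    for t in("dish_a","discard_box","hood","hood_handle","hood_hinge","brush","brush_tray","beaker","timer","dropper"):
        print(t,[(np.round(d["xy"]).tolist(),round(d["score"],2)) for d in arm.spot_point(t,c)] if t!="hood" else [(np.round(d["xy"]).tolist(),round(d["score"],2)) for d in arm.spot_in(t,c)])
E
```

```text
pics
{'t': 0.0, 'q': array([-9.37954818e-01,  3.59378883e-01,  1.10379175e-02, -3.70426036e-04,
       -1.22411776e+00, -2.88096200e-01]), 'qd': array([-0.00076749,  0.00172891, -0.0004973 ,  0.00117441,  0.00278152,
        0.00014122]), 'joint_efforts': array([-5.69922977e-04, -5.82708621e+01,  2.93047339e+01,  6.99706480e+00,
        6.75002040e-03, -1.70778249e-04]), 'eef_pos': array([ 0.22804591, -0.63508761,  0.40371485]), 'ee_rot': array([ 3.13989982e+00, -1.38510992e-04, -2.79697338e+00]), 'force': array([ 0.59241941, -0.15181257,  0.84688963]), 'moment': array([-0.01119729,  0.03027924,  0.00888714]), 'width': 0.08747714918688698}
0.1593
top [[391.2, 0.0, 248.0], [0.0, 391.2, 195.0], [0.0, 0.0, 1.0]] [[0.003, 0.994, -0.11, 0.405], [-1.0, 0.004, 0.007, 0.017], [0.007, 0.11, 0.994, 1.301], [0.0, 0.0, 0.0, 1.0]] ['intrinsics', 'T']
dish_a [([245.0, 258.0], 0.84), ([275.0, 253.0], 0.84), ([223.0, 213.0], 0.77), ([176.0, 222.0], 0.65), ([365.0, 193.0], 0.62), ([209.0, 180.0], 0.57), ([259.0, 209.0], 0.54), ([217.0, 257.0], 0.54), ([250.0, 180.0], 0.47)]
discard_box [([335.0, 191.
[... 417 characters left out ...]
, [0.05, 0.497, -0.866, -0.986], [-0.007, 0.868, 0.497, 0.637], [0.0, 0.0, 0.0, 1.0]] ['intrinsics', 'T']
dish_a [([179.0, 238.0], 0.85), ([180.0, 214.0], 0.68), ([237.0, 230.0], 0.6), ([273.0, 192.0], 0.57), ([276.0, 218.0], 0.57), ([192.0, 200.0], 0.56), ([234.0, 203.0], 0.5), ([231.0, 177.0], 0.45)]
discard_box [([257.0, 291.0], 0.62)]
hood [([258.0, 262.0], 0.73), ([344.0, 230.0], 0.55), ([330.0, 214.0], 0.46)]
hood_handle [([263.0, 212.0], 0.88)]
hood_hinge [([250.0, 300.0], 0.85)]
brush [([278.0, 218.0], 0.69), ([342.0, 240.0], 0.63), ([255.0, 160.0], 0.6)]
brush_tray [([261.0, 160.0], 0.69)]
beaker [([188.0, 179.0], 0.7)]
timer [([330.0, 218.0], 0.67)]
dropper [([344.0, 241.0], 0.62)]
```

```bash
python3 - <<'E'
import cv2
a=cv2.imread("pics/top0.png")[90:310,90:430]; cv2.imwrite("pics/top0c.png",cv2.resize(a,None,fx=2.3,fy=2.3,interpolation=cv2.INTER_CUBIC))
a=cv2.imread("pics/side0.png");cv2.imwrite("pics/side0c.png",cv2.resize(a,None,fx=1.55,fy=1.55,interpolation=cv2.INTER_CUBIC))
E
```

```text
(no output)
```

View pics/top0c.png

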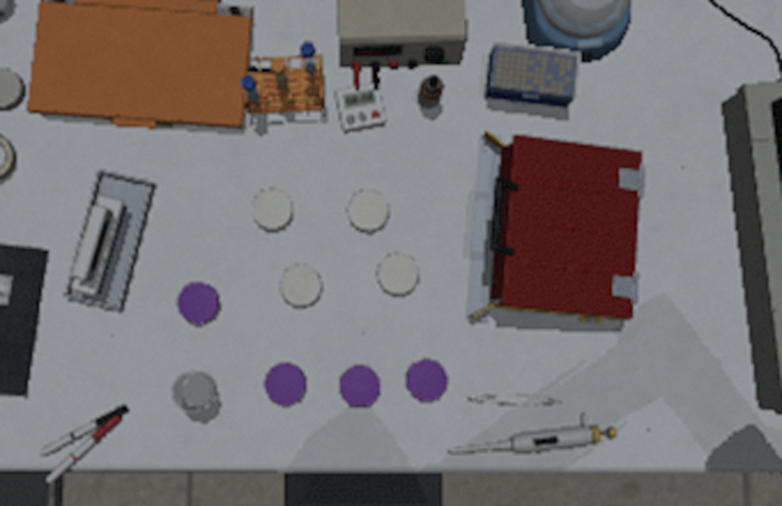

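View pics/side0c.png

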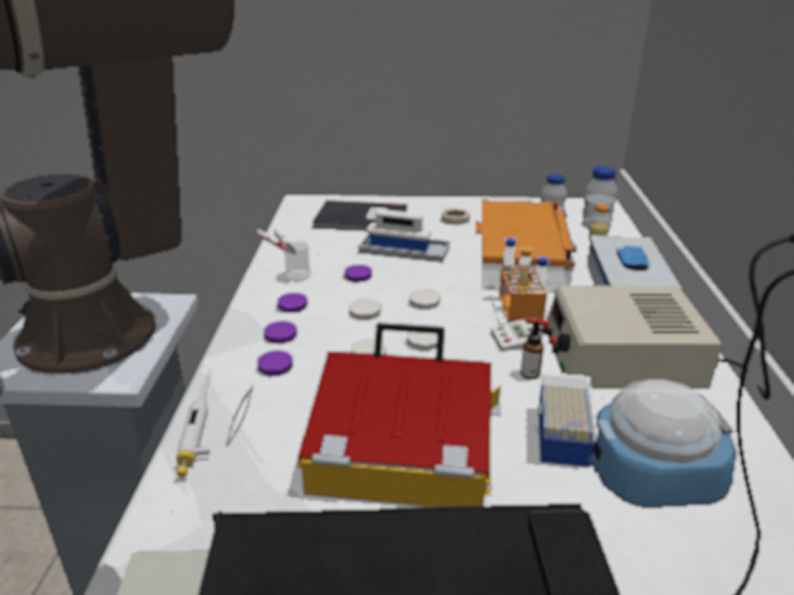

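The top crop shows the four beige dishes at full-frame pixels of about (208,181), (250,182), (220,214) and (263,210). The purple look-alikes are at about (176,222), (214,257), (246,258) and (276,255) and must not be touched. The box with its red hood is at right, opening left towards +y. The brush is in its tray at left (about 137,195).

```bash
cat > h.py <<'E'
import numpy as np,cv2
from station import arm
def p2w(c,uv,z):
    k=arm.calibration(c);K=k["intrinsics"];T=k["T"]
    d=np.array([(uv[0]-K[0,2])/K[0,0],-(uv[1]-K[1,2])/K[1,1],-1]);d=T[:3,:3]@d
    s=(z-T[2,3])/d[2];return (T[:3,3]+s*d)
def w2p(c,p):
    k=arm.calibration(c);K=k["intrinsics"];T=k["T"]
    q=T[:3,:3].T@(np.array(p)-T[:3,3]);return np.array([K[0,2]-K[0,0]*q[0]/q[2],K[1,2]+K[1,1]*q[1]/q[2]])
def rect(mask,c,z):
    pts=np.argwhere(mask)[:,::-1]
    w=np.array([p2w(c,p,z)[:2] for p in pts]);r=cv2.minAreaRect((w*1000).astype(np.float32));return r
def dishes(c="top"):
    im=arm.grab_frame(c);out=[]
    for d in arm.masks_of("dish_a",c):
        m=d["pixels"];out.append((np.round(p2w(c,np.argwhere(m).mean(0)[::-1],.013)[:2]*1000).tolist(),int(m.sum()),im[m].mean(0).round().tolist(),round(d["score"],2)))
    return im,out
E
python3 - <<'E'
from h import *
im,o=dishes()
for x in o:print(x)
for t,z in(("hood",.066),("discard_box",.06),("brush",.075),("brush_tray",.018),("hood_handle",.093)):
    for d in arm.masks_of(t,"top")[:2]:
        m=d["pixels"];print(t,d["score"],np.round(d["xy"]),m.sum(),rect(m,"top",z))
hsv=cv2.cvtColor(im,cv2.COLOR_RGB2HSV)
red=((hsv[:,:,0]<8)|(hsv[:,:,0]>172))&(hsv[:,:,1]>150)&(hsv[:,:,2]>60);red=cv2.morphologyEx(red.astype(np.uint8),cv2.MORPH_OPEN,np.ones((5,5)))
print("red",rect(red,"top",.066))
for n,p,z in (("box corners",[(512,137),(641,152),(632,318),(492,307)],.066),("tray",[(101,172),(155,184),(123,310),(67,297)],.018),("ridge",[(102,205),(119,205),(95,285),(78,285)],.081),("handle",[(508,180),(499,250)],.093),("cheek tips",[(487,133),(472,320)],.036),("dropper base",[(431,100)],0),("timer",[(361,107)],.02),("beaker",[(195,390)],.035)):
    for q in p: print(n,np.round(p2w("top",(90+q[0]/2.3,90+q[1]/2.3),z)*1000)[:2])
for t in("hood_handle","hood_hinge"):
    print(t,w2p("side",(0,0,0)))
a=im[150:240,110:180];b=im[140:240,280:380]
f=lambda a:cv2.resize(a[:,:,::-1],(490 if a is not None else 0,int(490*a.shape[0]/a.shape[1])),interpolation=cv2.INTER_CUBIC)
A=cv2.resize(a,(400,514),interpolation=cv2.INTER_CUBIC);B=cv2.resize(b,(400,400),interpolation=cv2.INTER_CUBIC)
B=np.vstack([B,np.zeros((114,400,3),np.uint8)]);cv2.imwrite("pics/close.png",np.hstack([A,B])[:,:,::-1])
E
```

```text
([348.0, 121.0], 240, [88.0, 59.0, 115.0], 0.82)
([353.0, -79.0], 255, [87.0, 59.0, 113.0], 0.82)
([346.0, 16.0], 256, [89.0, 61.0, 116.0], 0.81)
([463.0, 246.0], 262, [88.0, 60.0, 114.0], 0.79)
([596.0, 4.0], 261, [142.0, 143.0, 141.0], 0.75)
([505.0, -39.0], 232, [144.0, 145.0, 142.0], 0.72)
([597.0, 142.0], 235, [144.0, 145.0, 142.0], 0.65)
([487.0, 102.0], 264, [143.0, 144.0, 142.0], 0.5)Traceback (most recent call last):
  File "<stdin>", line 6, in <module>
  File "h.py", line 12, in rect
    w=np.array([p2w(c,p,z)[:2] for p in pts]);r=cv2.minAreaRect((w*1000).astype(np.float32));return r
                ~~~^^^^^^^
  File "h.py", line 4, in p2w
    k=arm.calibration(c);K=k["intrinsics"];T=k["T"]
ValueError: time passes only in moves, steps and waits
```

```bash
sed -i 's/^def p2w/from functools import lru_cache\n@lru_cache(None)\ndef cal(c): return arm.calibration(c)\ndef p2w/; s/k=arm.calibration(c)/k=cal(c)/' h.py
python3 - <<'E'
from h import *
im=arm.grab_frame("top")
for t,z in(("hood",.066),("discard_box",.06),("brush",.075),("brush_tray",.018),("hood_handle",.093)):
    for d in arm.masks_of(t,"top")[:2]:
        m=d["pixels"];print(t,d["score"],np.round(d["xy"]),m.sum(),rect(m,"top",z))
hsv=cv2.cvtColor(im,cv2.COLOR_RGB2HSV)
red=((hsv[:,:,0]<8)|(hsv[:,:,0]>172))&(hsv[:,:,1]>150)&(hsv[:,:,2]>60);red=cv2.morphologyEx(red.astype(np.uint8),cv2.MORPH_OPEN,np.ones((5,5)))
print("red",rect(red,"top",.066))
for n,p,z in (("box corners",[(512,137),(641,152),(632,318),(492,307)],.066),("tray",[(101,172),(155,184),(123,310),(67,297)],.018),("ridge",[(102,205),(119,205),(95,285),(78,285)],.081),("handle",[(508,180),(499,250)],.093),("cheek tips",[(487,133),(472,320)],.036),("dropper base",[(431,100)],0),("timer",[(361,107)],.02),("beaker",[(195,390)],.035)):
    for q in p: print(n,np.round(p2w("top",(90+q[0]/2.3,90+q[1]/2.3),z)*1000)[:2])
a=im[150:240,110:180];b=im[140:240,280:380]
A=cv2.resize(a,(400,514),interpolation=cv2.INTER_CUBIC);B=cv2.resize(b,(400,400),interpolation=cv2.INTER_CUBIC)
B=np.vstack([B,np.zeros((114,400,3),np.uint8)]);cv2.imwrite("pics/close.png",np.hstack([A,B])[:,:,::-1])
E
```

```text
hood 0.7 [336. 190.] 4531 ((568.6055908203125, -267.5200500488281), (203.03823852539062, 240.20672607421875), 84.62738037109375)
discard_box 0.8 [330. 187.] 5467 ((560.1517333984375, -257.3970947265625), (234.2926483154297, 264.2212219238281), 85.012939453125)
brush 0.64 [133. 195.] 634 ((537.003662109375, 374.6558837890625), (48.03062438964844, 137.724609375), 75.76349639892578)
brush_tray 0.4 [129. 196.] 609 ((543.9442749023438, 391.78759765625), (49.296688079833984, 144.2683868408203), 75.21381378173828)
hood_handle 0.6 [336. 187.] 4609 ((564.0079956054688, -262.89166259765625), (201.00152587890625, 234.97064208984375), 85.10574340820312)
hood_handle 0.43 [245. 136.] 311 ((728.015380859375, 16.2822208404541), (57.164894104003906, 58.285011291503906), 11.115045547485352)
red ((565.8350219726562, -279.0572814941406), (178.40037536621094, 237.1390838623047), 85.0086441040039)
box corners [ 690. -199.]
box corners [ 670. -380.]
box corners [ 438. -360.]
box corners [ 452. -168.]
tray [647. 387.]
tray [630. 309.]
tray [448. 349.]
tray [467. 429.]
ridge [589. 366.]
ridge [590. 343.]
ridge [480. 372.]
ridge [480. 395.]
handle [ 624. -188.]
handle [ 528. -175.]
cheek tips [ 703. -169.]
cheek tips [ 435. -144.]
dropper base [761. -92.]
timer [744.  12.]
beaker [337. 241.]
```

View pics/close.png

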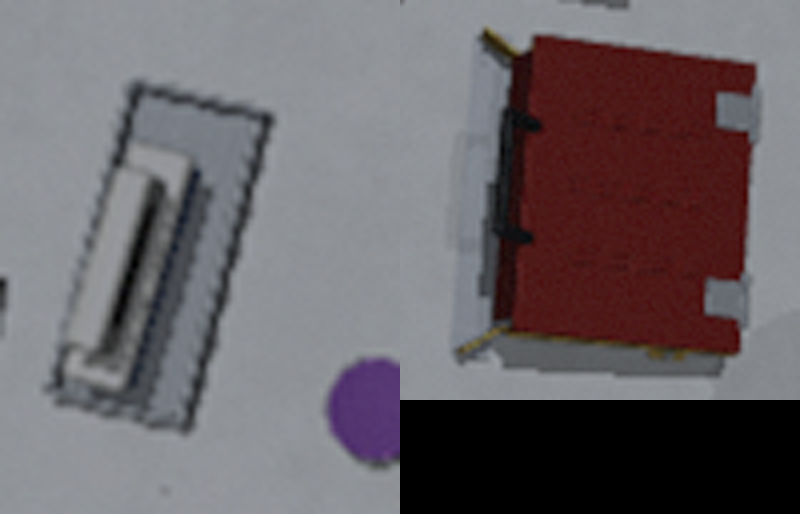

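The crops show the white ridge of the brush leaning to the tray's left side, and the black handle bar at about px (306,183). Next I fit the poses.

```bash
python3 - <<'E'
from h import *
L=lambda x,y:(110+x/5.714,150+y/5.711)
R=lambda x,y:(280+(x-400)/4,140+y/4)
W=lambda c,p,z:np.round(p2w(c,p,z)[:2]*1000,1)
for n,pts,z in(("tray",[L(135,85),L(270,118),L(188,432),L(53,398)],.018),("ridge",[L(120,165),L(157,173),L(100,350),L(65,342)],.081+.004),("back right edge",[L(195,155),L(125,390)],.048),
 ("hood top",[R(535,38),R(757,65),R(738,352),R(510,325)],.066),("bar",[R(508,112),R(498,235)],.093),("tips",[R(486,32),R(460,355)],.036)):
    w=np.array([W("top",p,z) for p in pts]);d=w[-1]-w[0] if len(w)<4 else (w[2]+w[3]-w[0]-w[1])/2
    print(n,w.tolist(),"c",w.mean(0),"ang",np.degrees(np.arctan2(d[1],d[0])),np.hypot(*d))
print("side handle",W("side",(263,212),.093),"hinge",W("side",(250,300),.062),"bar left/right", W("side",(377/1.55,327/1.55),.093),W("side",(442/1.55,329/1.55),.093))
print("side hinge edge corners",W("side",(306/1.55,463/1.55),.062),W("side",(491/1.55,470/1.55),.062))
E
```

```text
tray [[646.7, 388.2], [627.6, 309.3], [445.6, 350.9], [464.8, 428.7]] c [546.175 369.275] ang 167.28627648110503 186.52320231006112
ridge [[589.5, 375.5], [585.2, 355.0], [487.8, 382.7], [492.1, 401.8]] c [538.65 378.75] ang 164.5062331268324 101.07304289473032
back right edge [[601.0, 344.2], [468.0, 379.0]] c [534.5 361.6] ang 165.3370457597902 137.47741632719172
hood top [[690.4, -203.0], [669.1, -381.5], [438.8, -359.3], [459.5, -179.6]] c [ 564.45 -280.85] ang 174.35337498549885 231.72440527488686
bar [[625.0, -176.1], [528.1, -167.0]] c [ 576.55 -171.55] ang 174.63501671747454 97.32635819756123
tips [[702.2, -168.0], [436.5, -143.7]] c [ 569.35 -155.85] ang 174.7744637837435 266.8088829105958
side handle [ 567.4 -108.7] hinge [ 549.2 -372.2] bar left/right [ 520.5 -105.9] [ 619.6 -107.8]
side hinge edge corners [ 450.2 -373. ] [ 673.3 -375.4]
```

```bash
cat >> h.py <<'E'
O=np.array([557.6,-280.3]);ex=np.array([-.0941,-.9956]);ey=np.array([.9956,-.0941])
def bar(th,ex_=ex):
    a=np.radians(8.2)+th; p=O+(92-217*np.cos(a))*ex; return np.array([*p,62+217*np.sin(a)])
E
python3 - <<'E'
from h import *
print(w2p("side",(.5,-.2,.1)))
for th in np.arange(0,.4,.05): print(round(th,2),bar(th).round(),w2p("top",bar(th)/1e3).round(1),w2p("side",bar(th)/1e3).round(1))
for th in (.2,.5,.8,1.1,1.4,1.6,1.78): print(th,bar(th).round())
s=arm.get_state();print(s["eef_pos"],s["ee_rot"],s["t"])
E
```

```text
[231.10600999 230.73881105]
0.0 [ 569. -158.   93.] [301.5 185.6] [263.3 223.5]
0.05 [ 569. -160.  104.] [302.5 185.2] [263.2 220. ]
0.1 [ 569. -162.  114.] [303.8 184.8] [263.1 216.6]
0.15 [ 568. -165.  125.] [305.3 184.5] [263.  213.3]
0.2 [ 568. -168.  135.] [306.9 184.1] [262.9 210.1]
0.25 [ 568. -172.  145.] [308.7 183.8] [262.7 207. ]
0.3 [ 567. -177.  155.] [310.8 183.4] [262.5 204.1]
0.35 [ 567. -182.  165.] [313.  183.1] [262.3 201.4]
0.2 [ 568. -168.  135.]
0.5 [ 565. -199.  192.]
0.8 [ 561. -245.  238.]
1.1 [ 556. -302.  267.]
1.4 [ 550. -366.  279.]
1.6 [ 545. -409.  276.]
1.78 [ 542. -446.  266.]
[ 0.22812686 -0.63524521  0.40466482] [ 3.14158069e+00  2.64911221e-05 -2.79678716e+00] 1.55
```

move_arm(deltas=[[20,28,0,0,0,-5],[20,28,0,0,0,-5],[20,28,0,0,0,-5],[20,28,0,0,0,-5],[20,28,0,0,0,-5]], claw=60)

```text
t: 1.97
eef_pos: [0.3287, -0.494, 0.4047]
ee_rot: [-3.141, 0.0, 3.045]
force: [0.7, 0.6, -0.0]
width: 0.0676
```

move_arm(deltas=[[20,28,0,0,0,0],[20,28,0,0,0,0],[20,28,0,0,0,0],[20,28,0,0,0,0],[20,28,0,0,0,0]])

```text
t: 2.38
eef_pos: [0.4288, -0.3537, 0.405]
ee_rot: [-3.141, 0.001, 3.05]
force: [0.8, -0.4, 0.7]
width: 0.0668
```

move_arm(deltas=[[20,28,0,0,0,0],[20,28,0,0,0,0],[20,28,0,0,0,0],[20,28,0,0,0,0],[20,28,0,0,0,0]])

```text
t: 2.8
eef_pos: [0.5288, -0.2136, 0.405]
ee_rot: [-3.142, 0.001, 3.05]
force: [0.5, 0.7, -0.1]
width: 0.0669
```

move_arm(deltas=[[20,24,0,0,0,0],[19,24,0,0,0,0],[0,0,-25,0,0,0],[0,0,-25,0,0,0],[0,0,0,0,0,0]])

```text
t: 3.22
eef_pos: [0.5659, -0.1663, 0.3499]
ee_rot: [3.141, -0.007, 3.05]
force: [-1.5, -0.1, -1.6]
width: 0.0675
```

move_arm(deltas=[[0,0,-20,0,0,0],[0,0,-20,0,0,0],[0,0,-20,0,0,0],[0,0,-7,0,0,0],[0,0,0,0,0,0]])

```text
t: 3.63
eef_pos: [0.5667, -0.1676, 0.2868]
ee_rot: [-3.141, -0.003, 3.049]
force: [0.1, 0.5, -0.8]
width: 0.0667
```

```bash
python3 - <<'E'
from h import *
a=arm.grab_frame("top")[140:240,260:380];b=arm.grab_frame("side")[120:320,160:340]
cv2.imwrite("pics/bar.png",np.hstack([cv2.resize(a,(400,400)),cv2.resize(b,(360,400))])[:,:,::-1])
print(arm.get_state()["force"])
E
```

```text
[-0.64189007 -0.41545453  0.3605003 ]
```

View pics/bar.png

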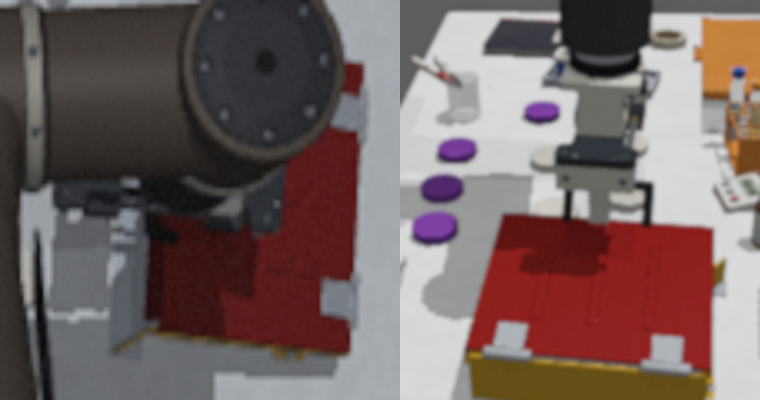

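The fingers straddle the bar's middle, with the bar between its legs at crop (605,185). Next I close on it.

move_arm(deltas=[[0,0,0,0,0,0],[0,0,0,0,0,0],[0,0,0,0,0,0],[0,0,0,0,0,0],[0,0,0,0,0,0]], claw=255, squeeze=15)

```text
t: 4.15
eef_pos: [0.5672, -0.1672, 0.2881]
ee_rot: [3.142, 0.001, 3.05]
force: [-0.8, 0.1, 0.8]
width: 0.0392
```

```bash
python3 - <<'E'
from h import *
s=arm.get_state();print(s["eef_pos"],s["force"],s["width"],s["t"])
p=None
for th in np.linspace(.17,1.78,26):
    b=bar(th)
    if p is not None: print(round(th,2),(b-p).round(1))
    p=b
E
```

```text
[ 0.56716833 -0.1672489   0.28810765] [-0.78907922  0.11322745  0.76176892] 0.03918013883846274 4.15
0.23 [-0.4 -4.7 13.1]
0.3 [-0.5 -5.5 12.8]
0.36 [-0.6 -6.4 12.4]
0.43 [-0.7 -7.1 12. ]
0.49 [-0.7 -7.9 11.5]
0.56 [-0.8 -8.6 11. ]
0.62 [-0.9 -9.3 10.4]
0.69 [-0.9 -9.9  9.8]
0.75 [ -1.  -10.5   9.1]
0.81 [ -1.  -11.1   8.4]
0.88 [ -1.1 -11.6   7.7]
0.94 [ -1.1 -12.1   6.9]
1.01 [ -1.2 -12.5   6.1]
1.07 [ -1.2 -12.9   5.3]
1.14 [ -1.2 -13.2   4.4]
1.2 [ -1.3 -13.4   3.6]
1.26 [ -1.3 -13.6   2.7]
1.33 [ -1.3 -13.8   1.8]
1.39 [ -1.3 -13.9   0.9]
1.46 [ -1.3 -13.9   0. ]
1.52 [ -1.3 -13.9  -0.9]
1.59 [ -1.3 -13.8  -1.8]
1.65 [ -1.3 -13.7  -2.7]
1.72 [ -1.3 -13.5  -3.5]
1.78 [ -1.2 -13.2  -4.4]
```

Still closing; I wait, then follow the arc.

move_arm(deltas=[[0,0,0,0,0,0],[0,0,0,0,0,0],[0,0,0,0,0,0],[0,0,0,0,0,0],[0,0,0,0,0,0]])

```text
t: 4.57
eef_pos: [0.5672, -0.1664, 0.2875]
ee_rot: [3.14, 0.0, 3.05]
force: [0.1, 7.2, 0.8]
width: 0.0116
```

move_arm(deltas=[[0,-5,13,0,0,0],[-0.5,-5.5,13,0,0,0],[-0.5,-6.5,12.5,0,0,0],[-0.5,-7,12,0,0,0],[-0.5,-8,11.5,0,0,0]])

```text
t: 4.98
eef_pos: [0.5647, -0.1982, 0.3497]
ee_rot: [3.139, -0.001, 3.05]
force: [-1.5, 6.9, 0.8]
width: 0.0113
```

Gripped (11.5 mm) and moving.

move_arm(deltas=[[-1,-8.5,11,0,0,0],[-1,-9,10.5,0,0,0],[-1,-10,10,0,0,0],[-1,-10.5,9,0,0,0],[-1,-11,8.5,0,0,0]])

```text
t: 5.4
eef_pos: [0.5601, -0.2474, 0.3996]
ee_rot: [3.14, 0.001, 3.051]
force: [-0.4, 7.2, 3.2]
width: 0.0114
```

move_arm(deltas=[[-1,-11.5,7.5,0,0,0],[-1,-12,7,0,0,0],[-1,-12.5,6,0,0,0],[-1,-13,5.5,0,0,0],[-1,-13,4.5,0,0,0]])

```text
t: 5.82
eef_pos: [0.5549, -0.3101, 0.4302]
ee_rot: [3.141, 0.0, 3.051]
force: [-1.1, 4.7, 4.0]
width: 0.0113
```

move_arm(deltas=[[-1,-13.5,3.5,0,0,0],[-1,-13.5,2.5,0,0,0],[-1,-14,2,0,0,0],[-1,-14,1,0,0,0],[-1,-14,0,0,0,0]])

```text
t: 6.23
eef_pos: [0.5495, -0.3801, 0.4381]
ee_rot: [3.141, -0.002, 3.05]
force: [-4.1, 3.1, 2.0]
width: 0.0116
```

move_arm(deltas=[[-1,-14,-1,0,0,0],[-1,-14,-2,0,0,0],[-1,-14,-2.5,0,0,0],[-1,-13.5,-3.5,0,0,0],[-1,-13,-4,0,0,0]])

```text
t: 6.65
eef_pos: [0.5441, -0.449, 0.4242]
ee_rot: [3.141, -0.003, 3.049]
force: [-4.0, 2.3, -0.3]
width: 0.0111
```

move_arm(deltas=[[0,0,0,0,0,0],[0,0,0,0,0,0],[0,0,0,0,0,0],[0,0,0,0,0,0],[0,0,20,0,0,0]], claw=185)

```text
t: 7.07
eef_pos: [0.545, -0.4468, 0.4414]
ee_rot: [3.138, -0.005, 3.05]
force: [-0.3, 0.6, -1.5]
width: 0.0241
```

move_arm(deltas=[[0,0,30,0,0,0],[0,20,20,0,0,0],[0,30,0,0,0,0],[0,38,0,0,0,0],[0,38,0,0,0,0]])

```text
t: 7.48
eef_pos: [0.5449, -0.3203, 0.4957]
ee_rot: [-3.141, 0.001, 3.049]
force: [1.4, 0.3, 0.5]
width: 0.0241
```

```bash
python3 - <<'E'
from h import *
a=arm.grab_frame("top");b=arm.grab_frame("side")
print(arm.get_state()["force"])
cv2.imwrite("pics/up.png",np.hstack([cv2.resize(a[90:310,100:400],(409,300)),cv2.resize(b,(391,300))])[:,:,::-1])
E
```

```text
[ 0.47096741 -0.12661045  0.1898816 ]
```

View pics/up.png

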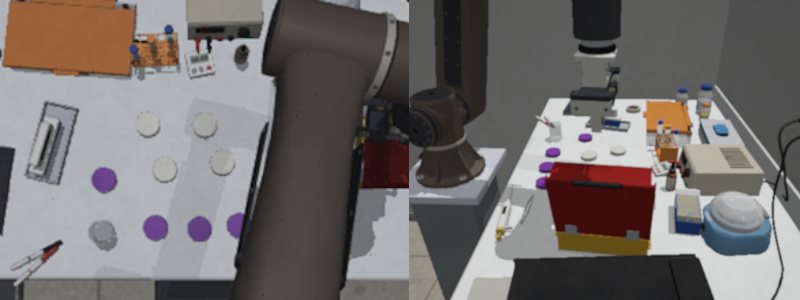

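move_arm(deltas=[[0,39,0,0,0,-2],[0,39,0,0,0,-2],[0,39,0,0,0,-2],[0,39,0,0,0,-2],[0,39,0,0,0,-1.5]], claw=60)

```text
t: 8.0
eef_pos: [0.5447, -0.1249, 0.4958]
ee_rot: [3.141, 0.001, 2.883]
force: [0.7, 0.5, 0.2]
width: 0.0519
```

move_arm(deltas=[[0,39,0,0,0,0],[0,39,0,0,0,0],[0,39,0,0,0,0],[0,39,0,0,0,0],[0,39,0,0,0,0]])

```text
t: 8.42
eef_pos: [0.5445, 0.0703, 0.496]
ee_rot: [3.141, 0.001, 2.885]
force: [0.3, -0.6, 0.1]
width: 0.0669
```

move_arm(deltas=[[0,39,0,0,0,0],[0,39,0,0,0,0],[0,39,0,0,0,0],[0,39,0,0,0,0],[0,39,0,0,0,0]])

```text
t: 8.83
eef_pos: [0.5445, 0.2654, 0.4959]
ee_rot: [3.14, 0.001, 2.885]
force: [1.4, -0.2, -0.4]
width: 0.0668
```

move_arm(deltas=[[-2,39,-25,0,0,0],[-2,39,-35,0,0,0],[-2,36,-35,0,0,0],[0,0,-35,0,0,0],[0,0,-35,0,0,0]])

```text
t: 9.25
eef_pos: [0.5395, 0.3614, 0.3447]
ee_rot: [3.14, 0.001, 2.887]
force: [0.2, -0.1, 0.4]
width: 0.0671
```

```bash
python3 - <<'E'
from h import *
im=arm.grab_frame("side")
s=arm.get_state();print(s["eef_pos"],s["ee_rot"])
for z,p in((.085,(.5395,.3794)),): print(w2p("side",(*p,z)))
c=im[100:200,190:340];cv2.imwrite("pics/br.png",cv2.resize(c,(750,500),interpolation=cv2.INTER_CUBIC)[:,:,::-1])
E
```

```text
[0.53781492 0.35920729 0.33653046] [-3.13423189 -0.00618243  2.88504381]
[257.84768237 136.77874232]
```

View pics/br.png

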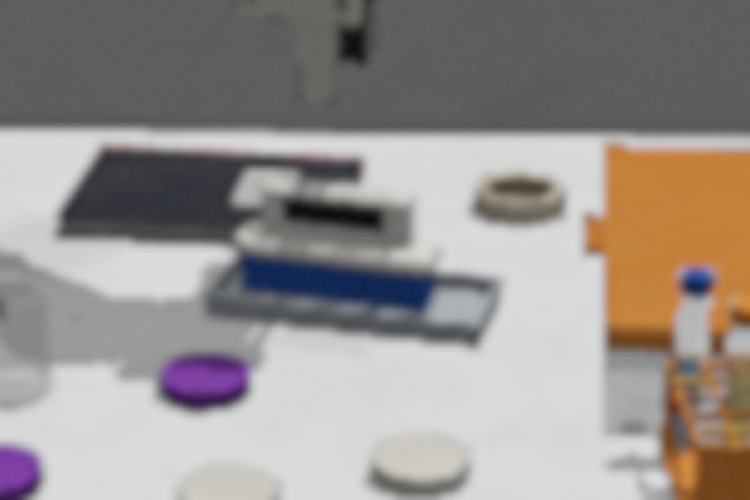

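move_arm(deltas=[[1,10,0,0,0,0],[0,9,0,0,0,0],[0,0,0,0,0,0],[0,0,-20,0,0,0],[0,0,0,0,0,0]])

```text
t: 9.72
eef_pos: [0.5408, 0.3782, 0.3255]
ee_rot: [3.141, -0.001, 2.884]
force: [-0.4, -0.5, -1.2]
width: 0.0668
```

move_arm(deltas=[[-1,0,-25,0,0,0],[0,0,-25,0,0,0],[0,0,-25,0,0,0],[0,0,-19,0,0,0],[0,0,0,0,0,0]])

```text
t: 10.13
eef_pos: [0.5395, 0.3774, 0.2296]
ee_rot: [-3.138, -0.002, 2.883]
force: [-0.6, -0.6, -1.0]
width: 0.067
```

move_arm(deltas=[[0,0,0,0,0,0],[0,0,0,0,0,0],[0,0,0,0,0,0],[0,0,0,0,0,0],[0,0,0,0,0,0]], claw=255, squeeze=40)

```text
t: 10.55
eef_pos: [0.5403, 0.3784, 0.2333]
ee_rot: [3.14, 0.001, 2.884]
force: [-0.0, 0.7, 0.2]
width: 0.0393
```

move_arm(deltas=[[0,0,0,0,0,0],[0,0,0,0,0,0],[0,0,0,0,0,0],[0,0,0,0,0,0],[0,0,0,0,0,0]])

```text
t: 10.97
eef_pos: [0.5402, 0.3783, 0.2322]
ee_rot: [3.141, 0.0, 2.884]
force: [-1.2, 0.3, 3.9]
width: 0.0217
```

move_arm(deltas=[[0,0,20,0,0,0],[0,0,20,0,0,0],[0,0,20,0,0,0],[0,-15,0,0,0,0],[0,-30,0,0,0,0]])

```text
t: 11.38
eef_pos: [0.5403, 0.3349, 0.2926]
ee_rot: [3.139, 0.001, 2.887]
force: [1.3, 0.1, -1.7]
width: 0.0215
```

move_arm(deltas=[[1,-30,0,0,0,4],[1,-30,0,0,0,4],[1,-30,0,0,0,4],[1,-30,0,0,0,4],[1,-30,0,0,0,4]])

```text
t: 11.8
eef_pos: [0.5444, 0.1812, 0.2912]
ee_rot: [-3.141, -0.001, -3.046]
force: [0.4, -0.1, -0.9]
width: 0.0221
```

move_arm(deltas=[[1,-30,0,0,0,4],[0,-30,0,0,0,4],[0,-30,0,0,0,4],[0,-30,0,0,0,4],[0,-11,0,0,0,2]])

```text
t: 12.22
eef_pos: [0.5449, 0.0487, 0.2911]
ee_rot: [3.141, -0.002, -2.734]
force: [-1.2, 1.0, -2.0]
width: 0.0218
```

```bash
python3 - <<'E'
from h import *
im,o=dishes()
s=arm.get_state();print(s["eef_pos"],s["ee_rot"],s["width"])
for x in o:print(x)
b=arm.grab_frame("side")
for d in arm.masks_of("dish_a","side"): 
    m=d["pixels"];print("side",p2w("side",np.argwhere(m).mean(0)[::-1],.012)[:2].round(3),m.sum(),b[m].mean(0).round())
cv2.imwrite("pics/br2.png",np.hstack([cv2.resize(im[130:290,100:320],(412,300)),cv2.resize(b[100:300,130:390],(390,300))])[:,:,::-1])
E
```

```text
[0.54533726 0.04975484 0.29123297] [ 3.14141076e+00 -1.47627133e-03 -2.73772454e+00] 0.022030399083704973
([344.0, 14.0], 233, [85.0, 56.0, 112.0], 0.83)
([355.0, -80.0], 250, [104.0, 71.0, 136.0], 0.79)
([506.0, -39.0], 248, [121.0, 122.0, 120.0], 0.6)
([572.0, -338.0], 8724, [104.0, 91.0, 92.0], 0.56)
([451.0, 232.0], 54, [95.0, 62.0, 124.0], 0.54)
([349.0, 120.0], 273, [71.0, 51.0, 90.0], 0.49)
([484.0, 98.0], 182, [127.0, 128.0, 126.0], 0.45)
side [0.336 0.008] 249 [115.  78. 138.]
side [0.344 0.111] 226 [ 84.  54. 105.]
side [0.594 0.125] 175 [162. 161. 156.]
side [0.483 0.084] 217 [140. 139. 135.]
side [ 0.34  -0.092] 173 [119.  74. 146.]
```

View pics/br2.png

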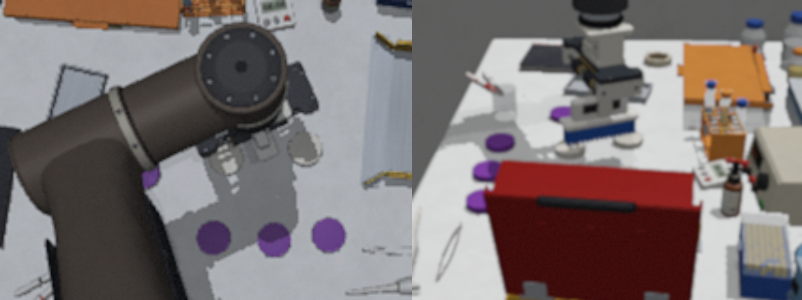

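move_arm(deltas=[[0,0,-20,0,0,0],[0,0,-20,0,0,0],[0,0,-15,0,0,0],[0,0,-4.5,0,0,0],[0,0,0,0,0,0]])

```text
t: 12.83
eef_pos: [0.5457, 0.0528, 0.231]
ee_rot: [-3.142, -0.003, -2.735]
force: [0.2, -0.1, -0.5]
width: 0.0218
```

move_arm(deltas=[[1,-6,0,0,0,0],[1,-8,0,0,0,0],[1,-10,0,0,0,0],[0,-10,0,0,0,-2],[0,-12,0,0,0,-3]])

```text
t: 13.25
eef_pos: [0.5493, 0.0051, 0.2331]
ee_rot: [3.141, 0.001, -2.826]
force: [0.1, 1.6, -0.4]
width: 0.0219
```

move_arm(deltas=[[0,-12,-1,0,0,-3],[0,-12,-1,0,0,-3],[0,-12,0,0,0,-3],[0,-12,0,0,0,-3],[0,-12,0,0,0,-3]])

```text
t: 13.67
eef_pos: [0.5489, -0.0556, 0.2309]
ee_rot: [3.141, 0.001, -3.09]
force: [0.3, 0.8, -1.8]
width: 0.0217
```

```bash
python3 - <<'E'
from h import *
im,o=dishes()
s=arm.get_state();print(s["eef_pos"],s["ee_rot"],s["width"],s["force"])
for x in o:print(x)
b=arm.grab_frame("side")
for d in arm.masks_of("dish_a","side"): 
    m=d["pixels"];print("side",p2w("side",np.argwhere(m).mean(0)[::-1],.012)[:2].round(3),m.sum(),b[m].mean(0).round())
cv2.imwrite("pics/s1.png",np.hstack([cv2.resize(im[130:290,140:360],(412,300)),cv2.resize(b[100:300,130:390],(390,300))])[:,:,::-1])
E
```

```text
[ 0.5487873  -0.05613206  0.23076394] [ 3.14154665e+00  3.48351408e-04 -3.09041486e+00] 0.021875299484546834 [-1.16697565 -0.67290233 -0.5528368 ]
([346.0, 16.0], 279, [92.0, 64.0, 118.0], 0.84)
([355.0, -77.0], 247, [91.0, 62.0, 118.0], 0.5)
([503.0, -103.0], 156, [105.0, 106.0, 104.0], 0.48)
side [0.345 0.111] 255 [ 92.  67. 110.]
side [0.457 0.235] 178 [116.  76. 142.]
side [ 0.339 -0.093] 189 [122.  81. 148.]
side [0.604 0.136] 127 [181. 179. 173.]
side [0.473 0.093] 145 [183. 181. 175.]
side [0.336 0.004] 211 [113.  68. 142.]
side [0.578 0.358] 315 [139. 142. 145.]
```

View pics/s1.png

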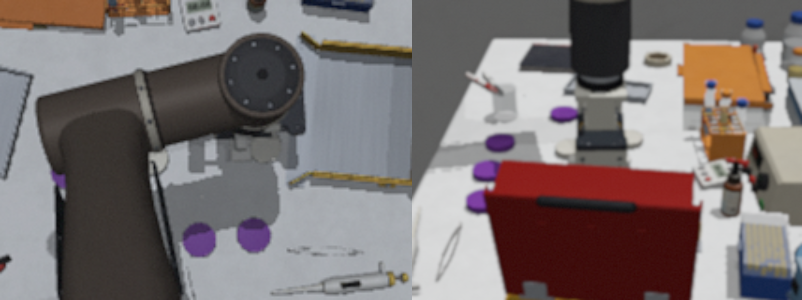

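move_arm(deltas=[[0,-12,0,0,0,-3],[0,-12,0,0,0,-3],[0,-12,0,0,0,-2.5],[0,-12,1,0,0,0],[0,-12,1,0,0,0]])

```text
t: 14.28
eef_pos: [0.5491, -0.1147, 0.2325]
ee_rot: [3.142, -0.0, 3.052]
force: [0.2, -0.9, 0.0]
width: 0.0218
```

move_arm(deltas=[[0,-12,1,0,0,0],[0,-12,1,0,0,0],[0,-12,1,0,0,0],[0,-12,0,0,0,0],[0,-12,0,0,0,0]])

```text
t: 14.7
eef_pos: [0.5491, -0.1751, 0.2355]
ee_rot: [3.142, 0.0, 3.05]
force: [0.1, 1.3, -1.4]
width: 0.0219
```

move_arm(deltas=[[0,-12,0,0,0,0],[0,-12,0,0,0,0],[0,-12,0,0,0,0],[0,-12,0,0,0,0],[0,-10,0,0,0,0]])

```text
t: 15.12
eef_pos: [0.549, -0.2332, 0.2353]
ee_rot: [-3.142, -0.0, 3.05]
force: [-0.1, 0.5, -0.8]
width: 0.0218
```

move_arm(deltas=[[0,-10,0,0,0,0],[0,-6,0,0,0,0],[0,0,0,0,0,0],[1,15,0,0,0,0],[3,35,0,0,0,0]])

```text
t: 15.53
eef_pos: [0.5528, -0.1997, 0.235]
ee_rot: [-3.141, -0.0, 3.047]
force: [1.6, 0.7, -0.9]
width: 0.0216
```

move_arm(deltas=[[3,35,0,0,0,0],[0,20,10,0,0,0],[0,10,30,0,0,0],[-3,30,20,0,0,4],[-3,36,0,0,0,4]])

```text
t: 15.95
eef_pos: [0.5514, -0.0662, 0.2996]
ee_rot: [-3.141, 0.006, -3.091]
force: [1.8, 0.9, -1.7]
width: 0.0218
```

move_arm(deltas=[[-3,36,0,0,0,4],[-3,36,0,0,0,4],[-3,36,0,0,0,4],[-3,36,0,0,0,4],[-3,36,0,0,0,1.5]])

```text
t: 16.37
eef_pos: [0.5344, 0.1151, 0.2956]
ee_rot: [3.142, 0.0, -2.784]
force: [1.1, -0.1, -1.3]
width: 0.0217
```

move_arm(deltas=[[-4,30,0,0,0,0],[-4,25,0,0,0,0],[0,10,0,0,0,0],[0,0,0,0,0,0],[0,0,0,0,0,0]])

```text
t: 16.78
eef_pos: [0.5268, 0.1785, 0.2952]
ee_rot: [-3.142, -0.0, -2.787]
force: [-0.0, 0.3, -0.7]
width: 0.0218
```

```bash
cat > look.py <<'E'
import sys
from h import *
im,o=dishes()
s=arm.get_state();print(s["eef_pos"],s["ee_rot"],s["width"],s["force"],s["t"])
for x in o:print(x, "box",[round(float((np.array(x[0])-O)@e)) for e in(ex,ey)])
b=arm.grab_frame("side")
for d in arm.masks_of("dish_a","side"): 
    m=d["pixels"];print("side",p2w("side",np.argwhere(m).mean(0)[::-1],.012)[:2].round(3),m.sum(),b[m].mean(0).round())
cv2.imwrite(sys.argv[1],np.hstack([cv2.resize(im[100:300,110:390],(420,300)),cv2.resize(b[100:300,130:390],(390,300))])[:,:800,::-1])
E
python3 look.py pics/s2.png
```

```text
[0.52697555 0.17740051 0.29523407] [-3.14144598e+00 -5.37070811e-04 -2.78845778e+00] 0.021877115436670886 [ 0.32456246 -0.03910007 -1.46233737] 16.8833
([345.0, 15.0], 265, [101.0, 70.0, 131.0], 0.77) box [-274, -239]
([601.0, -296.0], 264, [149.0, 150.0, 148.0], 0.68) box [12, 45]
([349.0, 121.0], 247, [75.0, 52.0, 98.0], 0.54) box [-380, -245]
([357.0, -79.0], 259, [102.0, 72.0, 131.0], 0.54) box [-182, -219]
([498.0, -286.0], 250, [151.0, 152.0, 149.0], 0.52) box [11, -59]
([462.0, 246.0], 267, [74.0, 51.0, 96.0], 0.51) box [-515, -145]
([487.0, 100.0], 272, [106.0, 106.0, 105.0], 0.48) box [-372, -106]
side [ 0.339 -0.093] 172 [120.  76. 146.]
side [0.593 0.133] 230 [176. 175. 169.]
side [0.455 0.232] 183 [103.  74. 125.]
side [0.483 0.091] 242 [136. 134. 129.]
side [0.337 0.007] 227 [124.  79. 152.]
side [0.343 0.112] 241 [104.  71. 127.]
```

View pics/s2.png

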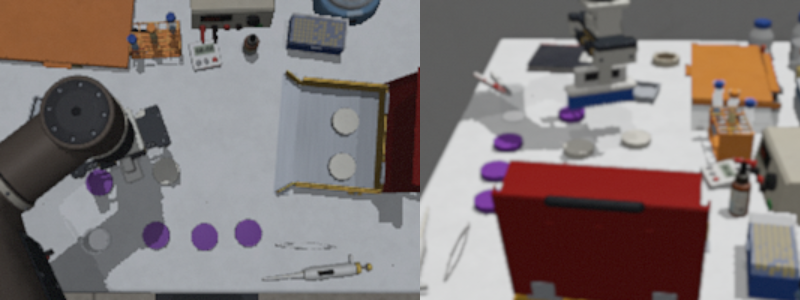

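move_arm(deltas=[[-2,6,0,0,0,0],[0,0,-20,0,0,0],[0,0,-20,0,0,0],[0,0,-18,0,0,0],[0,0,-5,0,0,0]])

```text
t: 17.4
eef_pos: [0.5242, 0.1833, 0.2299]
ee_rot: [-3.141, -0.004, -2.79]
force: [-1.1, 0.4, -1.4]
width: 0.0223
```

move_arm(deltas=[[0,0,0,0,0,0],[2,-6,0,0,0,0],[3,-8,0,0,0,0],[2,-10,0,0,0,0],[2,-12,0,0,0,-2]])

```text
t: 17.82
eef_pos: [0.5347, 0.1474, 0.2334]
ee_rot: [3.141, 0.002, -2.823]
force: [-0.3, 0.2, -0.1]
width: 0.0217
```

move_arm(deltas=[[2,-12,0,0,0,-2.5],[2,-12,0,0,0,-2.5],[2,-12,0,0,0,-2.5],[2,-12,0,0,0,-2.5],[2,-12,0,0,0,-2]])

```text
t: 18.23
eef_pos: [0.5442, 0.0867, 0.2324]
ee_rot: [3.142, 0.0, -3.037]
force: [0.6, 0.8, -1.3]
width: 0.0217
```

```bash
python3 look.py pics/s3.png
```

```text
[0.54410711 0.08602922 0.23221044] [-3.14125802e+00 -7.31660217e-04 -3.03696300e+00] 0.02174813717794695 [-0.55994326 -0.86729596 -0.49327665] 18.3333
([349.0, 120.0], 289, [79.0, 57.0, 101.0], 0.71) box [-379, -245]
([453.0, 237.0], 123, [93.0, 60.0, 122.0], 0.65) box [-505, -153]
([497.0, 40.0], 219, [105.0, 106.0, 104.0], 0.6) box [-313, -90]
([345.0, 16.0], 288, [107.0, 77.0, 136.0], 0.6) box [-275, -240]
([354.0, -80.0], 283, [104.0, 74.0, 134.0], 0.51) box [-180, -222]
([498.0, -286.0], 276, [154.0, 155.0, 153.0], 0.48) box [11, -59]
([600.0, -296.0], 262, [154.0, 155.0, 152.0], 0.47) box [12, 44]
side [0.337 0.007] 235 [125.  80. 152.]
side [ 0.339 -0.093] 140 [115.  66. 145.]
side [0.495 0.05 ] 93 [135. 131. 127.]
side [0.455 0.237] 182 [120.  83. 145.]
side [0.609 0.052] 162 [199. 197. 190.]
side [0.344 0.11 ] 226 [ 97.  63. 121.]
```

move_arm(deltas=[[0,8,0,0,0,0],[6,0,0,0,0,0],[6,0,0,0,0,-1],[0,-8,0,0,0,-1],[0,-10,0,0,0,-1]])

```text
t: 18.85
eef_pos: [0.5566, 0.0786, 0.2322]
ee_rot: [3.142, 0.0, -3.085]
force: [-0.4, -0.3, -1.5]
width: 0.0217
```

move_arm(deltas=[[0,-12,0,0,0,-1],[0,-12,0,0,0,-1],[0,-12,0,0,0,-1],[0,-12,0,0,0,-1],[0,-12,0,0,0,0]])

```text
t: 19.27
eef_pos: [0.5559, 0.0165, 0.2324]
ee_rot: [-3.142, -0.0, 3.126]
force: [0.2, -0.4, -0.5]
width: 0.0222
```

```bash
python3 look.py pics/s4.png
```

```text
[0.55575156 0.01589757 0.23233591] [-3.14140121e+00 -4.86485210e-04  3.12647463e+00] 0.021177420843333655 [-5.35925745e-04  4.46092292e-01 -1.56497736e+00] 19.3667
([497.0, -24.0], 247, [107.0, 108.0, 106.0], 0.74) box [-249, -84]
([349.0, 121.0], 244, [69.0, 48.0, 89.0], 0.7) box [-380, -245]
([499.0, -286.0], 266, [156.0, 157.0, 155.0], 0.69) box [11, -58]
([355.0, -79.0], 277, [106.0, 76.0, 136.0], 0.65) box [-181, -221]
([600.0, -296.0], 257, [156.0, 156.0, 154.0], 0.57) box [12, 44]
([345.0, 17.0], 228, [103.0, 68.0, 135.0], 0.52) box [-276, -240]
side [ 0.339 -0.092] 190 [122.  79. 147.]
side [0.337 0.007] 229 [123.  79. 151.]
side [0.55  0.362] 393 [137. 139. 143.]
side [0.458 0.235] 177 [112.  73. 138.]
side [0.344 0.11 ] 230 [ 86.  55. 108.]
```

View pics/s4.png

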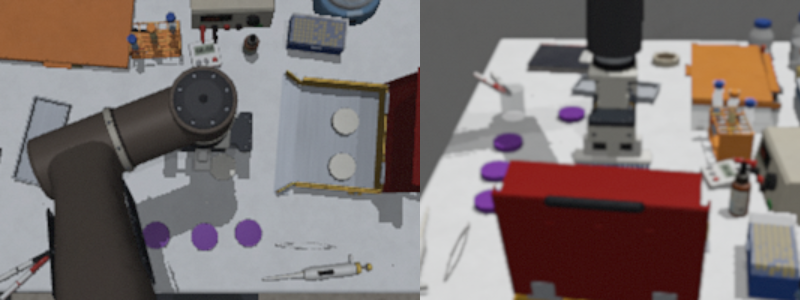

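move_arm(deltas=[[0,-12,0,0,0,0],[0,-12,0,0,0,0],[0,-12,0,0,0,0],[0,-12,0,0,0,0],[0,-12,0,0,0,0]])

```text
t: 19.88
eef_pos: [0.556, -0.0431, 0.2324]
ee_rot: [3.142, -0.0, 3.129]
force: [0.1, 0.5, -0.4]
width: 0.0219
```

move_arm(deltas=[[0,-12,0,0,0,0],[0,-12,0,0,0,0],[0,-12,1,0,0,0],[0,-12,1,0,0,0],[0,-12,1,0,0,0]])

```text
t: 20.3
eef_pos: [0.556, -0.1032, 0.2354]
ee_rot: [-3.142, -0.0, 3.128]
force: [-0.1, 0.7, -1.4]
width: 0.0219
```

```bash
python3 look.py pics/s5.png
```

```text
[ 0.55597388 -0.10378109  0.23546208] [-3.14140556e+00 -8.12315376e-05  3.12694347e+00] 0.021430934175773148 [-0.42563924  0.17912167 -0.73738204] 20.4
([352.0, -77.0], 248, [100.0, 68.0, 130.0], 0.82) box [-183, -224]
([498.0, -287.0], 271, [154.0, 156.0, 153.0], 0.64) box [12, -59]
([495.0, -146.0], 224, [105.0, 106.0, 104.0], 0.59) box [-128, -75]
([600.0, -295.0], 244, [155.0, 156.0, 153.0], 0.52) box [11, 44]
([463.0, 246.0], 264, [103.0, 71.0, 133.0], 0.48) box [-515, -144]
side [0.336 0.006] 228 [101.  64. 126.]
side [0.343 0.109] 208 [ 97.  62. 121.]
side [0.457 0.234] 188 [122.  83. 147.]
side [ 0.339 -0.093] 182 [121.  79. 147.]
```

move_arm(deltas=[[0,-12,0.5,0,0,0],[0,-12,0.5,0,0,-1],[0,-12,0,0,0,-1],[0,-12,0,0,0,-1],[0,-12,0,0,0,-1]])

```text
t: 20.92
eef_pos: [0.5561, -0.1631, 0.2364]
ee_rot: [3.142, 0.0, 3.057]
force: [0.3, 1.0, -1.1]
width: 0.0216
```

move_arm(deltas=[[0,-12,0,0,0,0],[0,-12,0,0,0,0],[0,-10,0,0,0,0],[0,-6,0,0,0,0],[0,0,0,0,0,0]])

```text
t: 21.33
eef_pos: [0.556, -0.2032, 0.2362]
ee_rot: [-3.141, -0.0, 3.058]
force: [-0.3, -0.0, -0.6]
width: 0.0214
```

move_arm(deltas=[[0,12,0,0,0,0],[3,35,0,0,0,0],[3,35,0,0,0,0],[0,40,0,0,0,0],[0,40,5,0,0,0]])

```text
t: 21.75
eef_pos: [0.5613, -0.0377, 0.2406]
ee_rot: [-3.141, -0.001, 3.058]
force: [0.6, -0.4, -1.2]
width: 0.0217
```

```bash
python3 look.py pics/s6.png
```

```text
[ 0.56253951 -0.03439136  0.24231201] [3.14075914e+00 2.08310191e-03 3.06455973e+00] 0.021609700254284835 [ 1.0685463  -0.05352745 -0.7486713 ] 21.85
([500.0, -299.0], 255, [157.0, 158.0, 156.0], 0.81) box [24, -56]
([353.0, -79.0], 235, [100.0, 65.0, 131.0], 0.77) box [-181, -223]
([610.0, -249.0], 266, [155.0, 156.0, 154.0], 0.76) box [-36, 49]
([491.0, -241.0], 251, [159.0, 160.0, 157.0], 0.73) box [-33, -70]
([597.0, -307.0], 251, [156.0, 156.0, 154.0], 0.65) box [23, 42]
([345.0, 16.0], 273, [101.0, 69.0, 130.0], 0.54) box [-275, -240]
side [0.337 0.006] 218 [118.  71. 148.]
side [ 0.339 -0.094] 190 [121.  80. 147.]
side [0.344 0.112] 231 [ 84.  54. 104.]
side [0.457 0.235] 198 [119.  83. 142.]
```

View pics/s6.png

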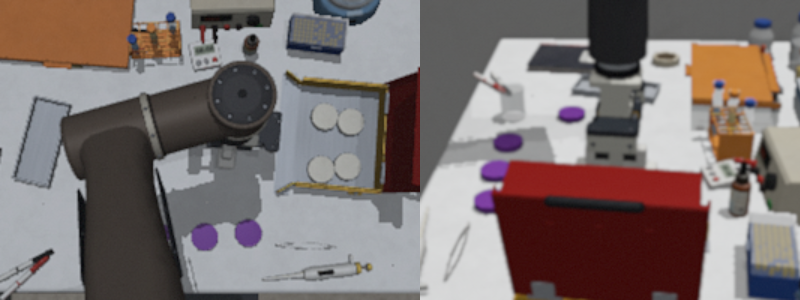

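move_arm(deltas=[[0,10,28,0,0,0],[0,25,28,0,0,0],[-2,35,4,0,0,-2],[-2,35,0,0,0,-2],[-2,35,0,0,0,-2]])

```text
t: 22.37
eef_pos: [0.5558, 0.1005, 0.3022]
ee_rot: [3.141, 0.001, 2.95]
force: [0.5, -0.2, -0.9]
width: 0.022
```

move_arm(deltas=[[-2,35,0,0,0,-2],[-2,35,0,0,0,-0.5],[-2,35,0,0,0,0],[-2,35,0,0,0,0],[-2,35,0,0,0,0]])

```text
t: 22.78
eef_pos: [0.5458, 0.2759, 0.3012]
ee_rot: [-3.141, -0.0, 2.909]
force: [0.3, 0.3, -0.5]
width: 0.0214
```

move_arm(deltas=[[0,35,0,0,0,0],[0,30,0,0,0,0],[0,20,0,0,0,0],[0,0,0,0,0,0],[0,0,0,0,0,0]])

```text
t: 23.2
eef_pos: [0.546, 0.3604, 0.3005]
ee_rot: [-3.14, -0.001, 2.911]
force: [0.1, 0.0, -0.6]
width: 0.0213
```

move_arm(deltas=[[0,9,0,0,0,0.5],[0,0,-20,0,0,0],[0,0,-20,0,0,0],[0,0,-20,0,0,0],[0,0,0,0,0,0]])

```text
t: 23.62
eef_pos: [0.5452, 0.367, 0.2373]
ee_rot: [-3.136, -0.004, 2.917]
force: [-1.5, -1.2, -2.2]
width: 0.0218
```

move_arm(deltas=[[0,0,-2,0,0,0],[0,0,-2,0,0,0],[0,0,-2,0,0,0],[0,0,-1,0,0,0],[0,0,0,0,0,0]])

```text
t: 24.03
eef_pos: [0.5462, 0.3692, 0.235]
ee_rot: [3.141, 0.0, 2.919]
force: [0.5, 0.9, -0.8]
width: 0.0222
```

move_arm(deltas=[[0,0,-1,0,0,0],[0,0,-1,0,0,0],[0,0,-0.5,0,0,0],[0,0,0,0,0,0],[0,0,0,0,0,0]])

```text
t: 24.45
eef_pos: [0.5461, 0.3692, 0.2322]
ee_rot: [3.141, 0.0, 2.919]
force: [-1.9, 0.2, 2.8]
width: 0.0218
```

move_arm(deltas=[[0,0,0,0,0,0],[0,0,0,0,0,0],[0,0,0,0,0,0],[0,0,0,0,0,0],[0,0,0,0,0,0]], claw=80)

```text
t: 24.87
eef_pos: [0.5461, 0.3691, 0.2318]
ee_rot: [-3.142, -0.0, 2.919]
force: [-0.0, -0.2, 0.1]
width: 0.0496
```

move_arm(deltas=[[0,0,0,0,0,0],[0,0,15,0,0,0],[0,0,30,0,0,0],[0,0,35,0,0,0],[0,0,35,0,0,0]])

```text
t: 25.28
eef_pos: [0.5459, 0.3689, 0.3476]
ee_rot: [-3.14, -0.001, 2.919]
force: [0.8, 1.1, 0.2]
width: 0.0602
```

move_arm(deltas=[[0,0,35,0,0,0],[0,0,35,0,0,0],[0,-15,35,0,0,0],[0,-30,30,0,0,1.5],[0,-38,15,0,0,1.5]])

```text
t: 25.7
eef_pos: [0.5462, 0.2872, 0.5003]
ee_rot: [3.138, 0.004, 2.975]
force: [1.4, -0.0, 0.5]
width: 0.0603
```

move_arm(deltas=[[0,-38,0,0,0,1.5],[0,-38,0,0,0,1.5],[0,-38,0,0,0,1.5],[0,-38,0,0,0,0],[0,-38,0,0,0,0]])

```text
t: 26.12
eef_pos: [0.5455, 0.0949, 0.4966]
ee_rot: [3.141, 0.001, 3.051]
force: [1.6, 0.2, -0.8]
width: 0.06
```

```bash
python3 - <<'E'
from h import *
im,o=dishes();s=arm.get_state();print(s["eef_pos"],s["ee_rot"],s["width"],s["t"])
for x in o:
    if x[2][0]+5>x[2][2]:print(x)
for d in arm.masks_of("brush","top")[:2]:print(d["score"],d["pixels"].sum(),rect(d["pixels"],"top",.075))
b=arm.grab_frame("side")
for d in arm.masks_of("brush","side")[:2]:print(d["score"],d["xy"],d["pixels"].sum())
cv2.imwrite("pics/b1.png",cv2.resize(np.hstack([im[150:240,100:190],b[90:180,205:295]]),(800,400),interpolation=cv2.INTER_CUBIC)[:,:,::-1])
# ridge: bright pixels in the tray region
g=im[160:230,110:170].mean(2).astype(int);print(np.percentile(g,[5,50,90,99]))
print(bar(1.78),w2p("side",bar(1.78)/1e3),w2p("top",bar(1.78)/1e3))
print([ (d["score"],d["xy"]) for d in arm.spot_point("hood_handle","side")][:2])
E
```

```text
[0.54541718 0.09242037 0.49711997] [3.14156904e+00 7.99633692e-04 3.04636502e+00] 0.06007445317898989 26.2167
([492.0, -240.0], 256, [162.0, 163.0, 160.0], 0.77)
([609.0, -250.0], 216, [167.0, 168.0, 165.0], 0.59)
([500.0, -299.0], 253, [162.0, 163.0, 160.0], 0.5)
0.56 [258.7, 149.4] 814
[ 32.   63.5 164.  173. ]
[ 541.89643408 -446.4473988   265.67065148] [241.95697104 232.49466367] [418.4676051  187.48902419]
[(0.71, [246.3, 236.6])]
```

View pics/b1.png

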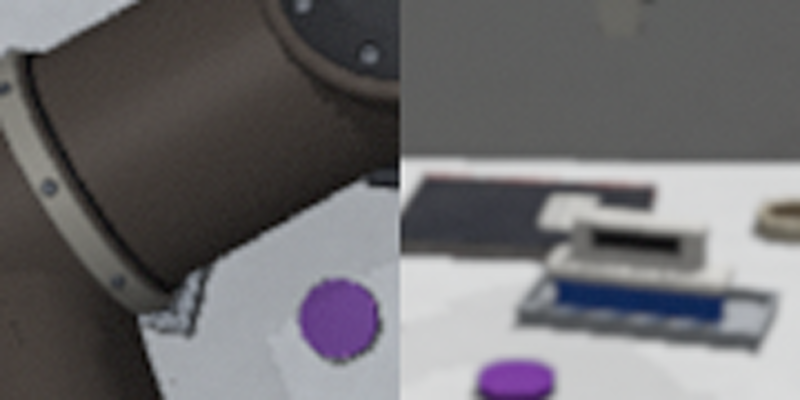

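The brush stands upright in the tray, bristles centred near crop (640,300). Next I locate the handle bar numerically.

```bash
python3 - <<'E'
from h import *
b=arm.grab_frame("side").astype(int);t=arm.grab_frame("top").astype(int)
r=b[215:260,200:300]; m=(r.max(2)<55)
n,l,st,c=cv2.connectedComponentsWithStats(m.astype(np.uint8))
for i in range(1,n):
    if st[i,4]>25:print("side",st[i],c[i]+[200,215])
r=t[140:240,340:460]; m=(r.max(2)<50)
n,l,st,c=cv2.connectedComponentsWithStats(m.astype(np.uint8))
for i in range(1,n):
    if st[i,4]>15:print("top",st[i],c[i]+[340,140])
for th in(1.6,1.7,1.75,1.8,1.85):print(th,bar(th).round(),w2p("side",bar(th)/1e3).round(1),w2p("top",bar(th)/1e3).round(1), w2p("side",(bar(th)+[47*ey[0],47*ey[1],0])/1e3).round(1),w2p("side",(bar(th)-[47*ey[0],47*ey[1],0])/1e3).round(1))
E
```

```text
side [ 12  16  69  12 477] [245.80083857 236.86582809]
top [  86    0   34  100 2721] [445.47225285 185.19110621]
top [29  9 19 11 97] [378.65979381 154.04123711]
top [ 25  21  34  67 967] [378.68976215 198.45915202]
top [ 63  27  19  37 246] [415.81707317 184.77642276]
1.6 [ 545. -409.  276.] [245.7 213.5] [406.  185.6] [275.8 215.7] [216.1 211.4]
1.7 [ 543. -430.  271.] [243.6 223.5] [413.2 186.6] [274.4 225.8] [213.4 221.2]
1.75 [ 542. -440.  268.] [242.6 229. ] [416.5 187.2] [273.7 231.4] [212.  226.7]
1.8 [ 542. -450.  264.] [241.5 234.9] [419.7 187.7] [273.  237.3] [210.7 232.5]
1.85 [ 541. -460.  260.] [240.5 241.1] [422.7 188.3] [272.3 243.6] [209.3 238.6]
```

move_arm(deltas=[[0,-38,0,0,0,0],[0,-38,0,0,0,0],[0,-38,0,0,0,0],[0,-38,0,0,0,0],[0,-38,0,0,0,0]], claw=185)

```text
t: 26.93
eef_pos: [0.5462, -0.0938, 0.4963]
ee_rot: [3.142, -0.0, 3.052]
force: [1.2, 0.7, 0.2]
width: 0.0323
```

move_arm(deltas=[[0,-38,0,0,0,0],[0,-38,0,0,0,0],[0,-38,0,0,0,0],[0,-38,0,0,0,0],[0,-38,0,0,0,0]])

```text
t: 27.35
eef_pos: [0.5466, -0.2842, 0.4961]
ee_rot: [3.142, -0.0, 3.052]
force: [1.0, 1.0, 0.2]
width: 0.0241
```

move_arm(deltas=[[0,-38,0,0,0,0],[0,-38,0,0,0,0],[0,-38,0,0,0,0],[0,-38,0,0,0,0],[0,0,0,0,0,0]])

```text
t: 27.77
eef_pos: [0.5465, -0.44, 0.4937]
ee_rot: [-3.141, -0.003, 3.047]
force: [-0.0, 1.4, -1.4]
width: 0.0241
```

move_arm(deltas=[[-1,-7,0,0,0,0],[0,0,0,0,0,0],[0,0,-20,0,0,0],[0,0,0,0,0,0],[0,0,0,0,0,0]])

```text
t: 28.18
eef_pos: [0.5455, -0.4409, 0.4758]
ee_rot: [3.141, -0.002, 3.052]
force: [-0.3, -0.3, 0.4]
width: 0.0242
```

move_arm(deltas=[[0,-6,0,0,0,0],[0,0,-15,0,0,0],[0,0,-15,0,0,0],[0,0,0,0,0,0],[0,0,0,0,0,0]])

```text
t: 28.6
eef_pos: [0.5452, -0.4483, 0.4468]
ee_rot: [-3.141, -0.001, 3.051]
force: [-0.6, -0.0, -0.1]
width: 0.0241
```

```bash
python3 - <<'E'
from h import *
s=arm.get_state();print(s["eef_pos"],s["force"])
b=arm.grab_frame("side").astype(int)
r=b[200:260,205:300]
# text map: K dark, R red, . else
for row in r[10:52:2,::2]:
    print("".join("K" if p.max()<55 else "R" if p[0]>1.8*p[1] else "." if p.mean()>90 else "d" for p in row))
E
```

```text
[ 0.54522723 -0.44825012  0.44679385] [-0.60224917 -0.01158807 -0.06598703]
.................ddddddddddd....................
................................................
..d...........................RRRRRRRRRRRRRR....
.dKd..........................RRRRRRRRRRRRRRRRRR
.ddd...................ddd....RRRRRRRRRRRRRRRRRR
..d....................dKKd...RRRRRRRRRRRRRRRRRR
........................dd....RRRRRRRRRRRRRRRRRR
..............................RRRRRRRRRRRRRRRRRR
dddddd........................RRRRRRRRRRRRRRRRRR
RRRRRRRRRRRddd...............dRRRRRRRRRRRRRRRRRR
RRRRRRRRRRRRRd........dRRRRdRRRRRRRRRRRRRRRRRRRR
RRRRKKKKKKKKKK........dRRRRRRRRRRRRRRRRRRRRRRRRR
RRRRKKKKKKKKKK........dKKKKKddRRRRRRRRRRRRRRRRRR
RRRRKKKKKKKKKK........dKKKKKKKKKKKKKKRRRRRRRRRRR
RRRRRRKKKKKKKK........KKKKKKKKKKKKKKKKRRRRRRRRRR
RRRRRRRRRRRRRRd......dKKKKKKKKKKKKKKKKRRRRRRRRRR
RRRRRRRRRRRRRRRdddddddRRRRRRRRRRKKKKRRRRRRRRRRRR
RRRRRRRRRRRRRRRRRRRRRRRRRRRRRRRRRRRRRRRRRRRRRRRR
RRRRRRRRRRRRRRRRRRRRRRRRRRRRRRRRRRRRRRRRRRRRRRRR
RRRRRRRRRRRRRRRRRRRRRRRRRRRRRRRRRRRRRRRRRRRRRRRR
RRRRRRRRRRRRRRRRRRRRRRRRRRRRRRRRRRRRRRRRRRRRRRRR
```

move_arm(deltas=[[0,0,-8,0,0,0],[0,0,-8,0,0,0],[0,0,-5,0,0,0],[0,0,0,0,0,0],[0,0,0,0,0,0]])

```text
t: 29.07
eef_pos: [0.545, -0.4483, 0.4248]
ee_rot: [3.141, -0.001, 3.05]
force: [0.8, 0.7, 0.1]
width: 0.0242
```

move_arm(deltas=[[0,0,0,0,0,0],[0,0,0,0,0,0],[0,0,0,0,0,0],[0,0,0,0,0,0],[0,0,0,0,0,0]], claw=255, squeeze=15)

```text
t: 29.48
eef_pos: [0.5451, -0.4488, 0.4262]
ee_rot: [-3.14, 0.001, 3.05]
force: [-0.5, -3.0, 3.5]
width: 0.011
```

move_arm(deltas=[[1,13,4.5,0,0,0],[1,13.5,3.5,0,0,0],[1,13.5,2.5,0,0,0],[1,14,2,0,0,0],[1,14,1,0,0,0]])

```text
t: 29.9
eef_pos: [0.5507, -0.3789, 0.4396]
ee_rot: [-3.141, 0.002, 3.05]
force: [4.5, -3.6, 1.9]
width: 0.0113
```

move_arm(deltas=[[1,14,0,0,0,0],[1,14,-1,0,0,0],[1,14,-2,0,0,0],[1,13.5,-2.5,0,0,0],[1,13.5,-3.5,0,0,0]])

```text
t: 30.32
eef_pos: [0.556, -0.3093, 0.4301]
ee_rot: [3.141, 0.003, 3.051]
force: [6.6, -1.8, 1.4]
width: 0.0114
```

move_arm(deltas=[[1,13,-4.5,0,0,0],[1,13,-5,0,0,0],[1,12.5,-6,0,0,0],[1,12,-7,0,0,0],[1,11.5,-7.5,0,0,0]])

```text
t: 30.73
eef_pos: [0.5608, -0.2473, 0.3998]
ee_rot: [3.141, 0.002, 3.051]
force: [5.7, -2.1, 0.4]
width: 0.0112
```

move_arm(deltas=[[1,11,-8.5,0,0,0],[1,10.5,-9,0,0,0],[1,10,-10,0,0,0],[1,9.5,-10.5,0,0,0],[1,8.5,-11,0,0,0]])

```text
t: 31.15
eef_pos: [0.5652, -0.1981, 0.3502]
ee_rot: [3.141, 0.001, 3.051]
force: [3.7, 3.4, 4.3]
width: 0.0114
```

```bash
python3 - <<'E'
from h import *
s=arm.get_state();p=s["eef_pos"]*1e3-[0,0,159.3];print(p,s["force"],s["width"])
for th in np.arange(.0,.65,.06):print(round(th,2),bar(th).round(1))
E
```

```text
[ 565.16742412 -198.06159771  190.87061386] [3.72325631 3.40777252 4.28987673] 0.011437799067273402
0.0 [ 569.2 -158.1   93. ]
0.06 [ 568.9 -160.3  105.8]
0.12 [ 568.7 -163.3  118.4]
0.18 [ 568.3 -167.   130.9]
0.24 [ 567.9 -171.5  143.1]
0.3 [ 567.4 -176.7  155. ]
0.36 [ 566.8 -182.6  166.6]
0.42 [ 566.2 -189.2  177.8]
0.48 [ 565.5 -196.5  188.6]
0.54 [ 564.8 -204.3  199. ]
0.6 [ 564.  -212.8  208.8]
```

move_arm(deltas=[[1,8,-11.5,0,0,0],[0.5,7,-12,0,0,0],[0.5,6.5,-12,0,0,0],[0.5,5.5,-12,0,0,0],[0.5,5,-12.5,0,0,0]])

```text
t: 31.57
eef_pos: [0.568, -0.1667, 0.2897]
ee_rot: [3.141, -0.0, 3.05]
force: [4.1, -0.9, 0.6]
width: 0.0113
```

move_arm(deltas=[[0,4,-12.5,0,0,0],[0,3,-12.5,0,0,0],[0,2,-10,0,0,0],[0,1,-4,0,0,0],[0,0,-3,0,0,0]])

```text
t: 31.98
eef_pos: [0.5686, -0.157, 0.2481]
ee_rot: [-3.142, 0.001, 3.051]
force: [-1.3, 6.1, 23.8]
width: 0.0116
```

move_arm(deltas=[[0,0,0,0,0,0],[0,0,0,0,0,0],[0,0,0,0,0,0],[0,0,0,0,0,0],[0,0,0,0,0,0]], claw=120)

```text
t: 32.4
eef_pos: [0.5675, -0.1579, 0.2483]
ee_rot: [-3.142, -0.001, 3.05]
force: [0.5, -0.3, -0.2]
width: 0.0394
```

move_arm(deltas=[[0,0,20,0,0,0],[0,0,30,0,0,0],[0,0,35,0,0,0],[0,0,35,0,0,0],[0,0,35,0,0,0]])

```text
t: 32.82
eef_pos: [0.5675, -0.1579, 0.4053]
ee_rot: [3.142, -0.001, 3.05]
force: [0.6, 0.1, -1.2]
width: 0.0462
```

move_arm(deltas=[[-20,-28,0,0,0,0],[-20,-28,0,0,0,0],[-20,-28,0,0,0,0],[-20,-28,0,0,0,0],[-20,-28,0,0,0,0]])

```text
t: 33.23
eef_pos: [0.4666, -0.2987, 0.4039]
ee_rot: [3.141, -0.0, 3.05]
force: [0.4, -0.4, -0.4]
width: 0.0461
```

move_arm(deltas=[[-20,-28,0,0,0,0],[-20,-28,0,0,0,0],[-20,-28,0,0,0,0],[-20,-28,0,0,0,0],[-20,-28,0,0,0,0]])

```text
t: 33.65
eef_pos: [0.3666, -0.4389, 0.4038]
ee_rot: [3.141, -0.0, 3.05]
force: [0.8, -1.0, -0.1]
width: 0.046
```

move_arm(deltas=[[-20,-28,0,0,0,0],[-20,-28,0,0,0,0],[-20,-28,0,0,0,0],[-20,-28,0,0,0,0],[0,0,0,0,0,0]])

```text
t: 34.07
eef_pos: [0.2848, -0.5532, 0.403]
ee_rot: [3.141, -0.002, 3.046]
force: [0.4, 0.1, 0.1]
width: 0.0466
```

```bash
python3 - <<'E'
from h import *
s=arm.get_state();print(s["eef_pos"],s["force"],s["width"],s["t"])
t=arm.grab_frame("top");b=arm.grab_frame("side")
print("handle side",[(round(d["score"],2),np.round(d["xy"],1)) for d in arm.spot_point("hood_handle","side")][:2],"shut pred",w2p("side",bar(0)/1e3).round(1))
r=b[200:235,240:290].astype(int);m=r.max(2)<60;print("dark rows",np.argwhere(m.sum(1)>20).ravel()+200)
for c in("top","side"):
  for n in("brush","brush_tray","beaker","timer","dropper"):
    print(c,n,[(round(d["score"],2),np.round(d["xy"]).tolist(),int(d["pixels"].sum())) for d in arm.masks_of(n,c)][:2])
cv2.imwrite("pics/fin.png",t[:,:,::-1])
g=t[150:240,105:175].mean(2);
for row in g[8:80:2,3:66]: print("".join(" .:-=+*#%@"[min(9,int(v/20))] for v in row))
E
```

```text
[ 0.28475163 -0.55322716  0.4029863 ] [0.43906898 0.05321627 0.09117174] 0.04658847348334962 34.0667
handle side [(0.81, array([261. , 225.7])), (0.26, array([343.6, 241.8]))] shut pred [263.3 223.5]
dark rows [223 224]
top brush [(0.73, [334.0, 187.0], 4453), (0.64, [135.0, 192.0], 592)]
top brush_tray [(0.61, [142.0, 194.0], 918), (0.38, [137.0, 192.0], 630)]
top beaker [(0.52, [173.0, 258.0], 264)]
top timer [(0.67, [244.0, 135.0], 336)]
top dropper [(0.45, [276.0, 128.0], 120)]
side brush [(0.9, [258.0, 152.0], 831), (0.74, [264.0, 161.0], 439)]
side brush_tray [(0.86, [266.0, 163.0], 377), (0.31, [258.0, 269.0], 7256)]
side beaker [(0.98, [188.0, 167.0], 409)]
side timer [(0.56, [328.0, 214.0], 321), (0.31, [342.0, 229.0], 398)]
side dropper [(0.93, [344.0, 229.0], 438), (0.73, [266.0, 160.0], 419)]
###############################################################
###############################################################
###############################################################
########################*+=+*#***##############################
#######################*=::=
[... 1319 characters left out ...]
##########=:=+++**##+-::=++-:---+*+--*######################
.*#########*+-=+***#*+=----=++::--=+*=:-*######################
:*#########*=:=*+*###*======+-.---+*=--*#######################
-*########*+::+**++**#######=:----+*=:*######################*+
*#########*=:+*+****+=-==++=-:---+*=:-*#####################*==
*########*++=++++****+=---------+**=:+#####################*===
*##########+=======+**++++++++=-++=:-*####################*+-==
#################**+===+++=+*++++*=:*#####################*=-==
#########################**+====+=--*######################*===
##################################*#########################+==
##############################################################+
```

```bash
python3 -c "
from station import arm
print(arm.job_done())"
```

```text
the job is handed in; nothing more can be done
None
```

The job is handed in at about 34 s of the 72 s allowed. I raised the hood to about 1.78 rad and swept the four beige dishes into the box in two pairs. I then set the brush back in its tray, shut the hood and moved the arm clear. `job_done` gives no verdict, so what follows rests on my own last checks.

- **Dishes:** the last look before shutting showed all four on the box floor, at box x of -36, -33, +23 and +24 mm (limit above -62). They are hidden now that the hood is shut.
- **Brush:** the side picture after release showed it upright in the tray. The final top image, read as a brightness map, shows it near the tray's middle.
- **Hood:** the handle bar lies in side-image rows 223–224, against 223.5 predicted for shut. There was also a firm stop of about 24 N as it closed.
- **Bystanders:** the beaker, timer and dropper were still found at or near where they first stood. I compared only rough image positions, since the first look used a different network, and never measured their shift in millimetres.
- **Disagreements:**
  - The network put the handle point about 2 px off that prediction.
  - The network also gave some false detections, such as labelling the box as the brush in the top view.
  - The side camera's dish positions read about 10 mm off the top camera's, so I used the top camera's.

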